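# Close the packed cutter box with the lid from the rack

## Task

The blue box is packed with cutters and piping nozzles and needs its lid. Slide the orange lid up out of the wooden rack, lay it down flat on the table with its handle up and let go of it, then take it again and set it gently on the blue box, without dropping it, so that it is fully closed all round. Leave the green board in the rack, and leave the bowl and the paper cup where they are.

Things in the scene. Friction and masses are not known exactly. Their poses are not given: they have to be found in the camera images.
- box: Blue open-topped plastic box, fixed to the table: 146 (x) x 176 (y) x 90 mm high, walls 6 mm, so its mouth is 134 x 164 mm. Origin: centre of its underside; z up. Cutters and nozzles inside reach at most 48 mm above the table. The lid fits with its width along the box's y, either way round.
- rack: Wooden rack, fixed, 130 (x) x 200 (y) mm, 95 mm high. Origin: centre of its underside; z up. Base 12 mm thick; two side walls, inner faces 164 mm apart, with upright grooves 12 mm wide, 10 mm deep, open at the top, guiding the side edges of what stands in them. Two slots, across x at x = -35 and x = +35 mm: the lid stands in one, the green board in the other.
- lid: Orange flat lid, about 0.25 kg: plate 8 mm thick (its x), 180 mm wide (y), 150 mm (z). Origin: plate centre. x points out of the handle face, so it lies handle up when x points up. At the start it stands upright in the rack, z up, x to the rack's +x, bottom edge 12 mm and top edge 162 mm above the table. Lying on the table it rests on its lugs, plate underside 9.5 mm up.
- lid_handle (a point): Point at the middle of the lid's handle bar, 27 mm out from the plate's centre along the lid's x. The handle is a ridge 90 mm long along the lid's y, 16 mm wide along its z (the width to pinch), its top 36 mm out from the plate's centre (32 mm above the plate's face).
- lid_under (a point): Centre of the plate's underside, 4 mm from the lid's origin along -x; axes as the lid's. Round it four L-shaped lugs stand out 9.5 mm at the corners of a 124 (z) x 154 (y) mm rectangle, leaving 82 mm free of lugs at the middle of the top edge. They enter the box's mouth with 5 mm play on each side. Closed, the underside rests on the rim, 90 mm above the table.
- board: Green board 8 mm thick (x), 180 mm wide (y), 100 mm high (z), standing in the other slot of the rack, top edge 112 mm above the table. Origin: its centre. Bystander.
- bowl: Steel mixing bowl, 170 mm across, 65 mm high, upright beyond the work. Origin: centre of its underside. Bystander.
- cup: Paper-white cup, 80 mm across, 90 mm high, upright. Origin: centre of its underside. Bystander.

How it is judged:
On the way, in this order (a step that is already met when the one before it is completed fails the run):
1. the lid is lifted up out of the rack (height (world z) of lid above 0.155 m), for 0.1 s.
2. the lid lies flat on the table, handle up, let go (angle between lid's own x axis and vertical below 0.1 rad and height (world z) of lid_under below 0.016 m and contact force between lid and the fingers below 0.2 N and linear speed of lid below 0.02 m/s), for 0.2 s.
At the end, for the whole second after the job is handed in: The lid lies closed on the blue box, handle up and at rest: plate underside within 3 mm of the rim height (90 mm above the box's underside), level to 0.03 rad, centred within 10 mm, turned at most 0.15 rad from the box (either way round) (angle between lid's own x axis and vertical below 0.03 rad and z of lid_under in the frame of box between 0.087 and 0.093 m and horizontal distance between lid_under and box below 0.01 m and angle between the y axis of lid and the y axis of box, either way round below 0.15 rad and linear speed of lid below 0.02 m/s); the robot touches nothing.
It fails at once if the lid dropped or banged onto the box (still faster than 0.6 m/s within 12 mm of closed, as after a fall of 20 mm or more) (horizontal distance between lid_under and box below 0.04 m and z of lid_under in the frame of box below 0.102 m and linear speed of lid above 0.6 m/s).
It fails at once if the green board pulled out of its slot or shifted by over 30 mm (distance of board from where it was at the start of the episode above 0.03 m).
It fails at once if bowl or cup shifted by over 40 mm, or tipped over (distance of any of bowl, cup from where it was at the start of the episode above 0.04 m or angle between any of bowl, cup's own z axis and vertical above 0.5 rad).
It also fails if it takes over 61 s, if anything falls off the work surface, if the arm or the gripper's body presses on something with over 40 N, if the wrist force passes 120 N, or if a joint passes its speed limit or range.

## Robot

A 7-joint arm with a two-finger parallel gripper is mounted at the origin on the work surface. World frame = base frame: x ahead of the robot, y to its left, z up, the work surface at z = 0. Lengths are in m, angles in rad, forces in N, time in s.
With the tool pointing down it reaches from about 0.35 to 0.9 m from the base axis. Payload 19.9 kg.
Tool frame: the origin (TCP) lies between the finger pads; the fingertips stand 19 mm ahead of it and the grasp point (between the pads) is the TCP; z points along the fingers, y is the direction in which the jaws open and shut (so a half turn about z gives the same grasp; the last joint's range is limited). The gripper opens to 94 mm and grips with 3 to 60 N. Pads are 16 mm wide; open, the fingers measure 119 mm over their backs; the gripper's body (75 mm by 177 mm) begins 78 mm behind the grasp point.
Start: joints at [1.161, 0.417, -0.01, 1.614, 0.005, 1.111, -0.053], TCP at [0.225, -0.583, 0.224] pointing down, gripper open.
Joint ranges: [-2.81, 2.81], [-0.39, 2.02], [-1.27, 1.25], [0.06, 2.57], [-1.19, 4.33], [0.19, 2], [-2.82, 2.82]. Speed limits (rad/s): [1.89, 1.89, 2.39, 2.39, 3.01, 3.01, 3.01].

## Interface

Orientations are given as a 3x3 rotation matrix whose columns are the frame's x, y, z axes.
In Python, from rig import robot gives the robot as it stands. Calls block until the motion is done:
- robot.move_ptp(position, orientation): joint-space move of the TCP to a pose.
- robot.move_linear(position, velocity=0.15, frame=None, threshold=None): straight line of the TCP; frame=None keeps the orientation; velocity is the mean speed in m/s. With threshold (N) it stops when the force on the tool has changed by that much, and returns True; else False.
- robot.goto_joints(angles): joint-space move.
- robot.gripper_to(opening): finger opening in m; the grip force is fixed at half the most; returns when the fingers have stopped.
- robot.pause(seconds).
- robot.ik(position, orientation): joint angles nearest the present ones, or None.
- robot.get_state(): the state.
- robot.grab_frame(name): name is "scene" or "top" or "wrist"; returns the picture (420x560x3 uint8, red, green, blue); there is no depth.
- robot.camera_info(name): a dict with "fx", "fy", "cx", "cy" (pixels), "rvec" (rotation vector, rad) and "tvec" (3), from world to camera coordinates, as OpenCV has them. Camera axes: x right, y down, z forward; pixel columns grow to the right and rows downward; lengths in m; the calibration is good to about 2 mm. A picture is of the moment at which its call begins: read the wrist's pose just before it. camera_info takes no time and is no camera call; for the wrist camera it gives the pose at the moment of the call.
A pose or a line that the arm cannot do raises robot.PlanningError and nothing moves.
- robot.sign_off(): hands the job in, once; it reports no verdict.
The state is a dict: "time": time; "qpos": joint angles; "joint_vel": joint speeds; "effort": joint torques, N m; "ee_pos": TCP position; "tool_rot": TCP orientation; "force": force on the tool from outside, world axes, zero at the start; "moment": the same for the moment, N m; "opening": finger opening in m.
Only numpy, scipy, OpenCV 4.12 (cv2) and the standard library are available. Lean on these libraries where they do the work, as an engineer would, in place of code of your own. Each camera call takes 0.05 s, during which the arm holds its last target. There are 200 camera calls.

## Working session

There is one attempt and no reset: what is moved stays moved. The work goes in short steps, each a Python script; the robot and the scene stay as the last script left them, time stands still between calls to the robot, and variables do not carry over. Pictures are saved under pics/ and viewed, about 8 in all and at most 12, crops included, and the job is handed in when it is done.

```bash
ls; mkdir -p pics
python3 - <<'E'
from rig import robot
import cv2,numpy as np
for n in("scene","top"):
    cv2.imwrite(f"pics/{n}0.png",robot.grab_frame(n)[:,:,::-1]); print(n,robot.camera_info(n))
s=robot.get_state();print(s["time"],s["tool_rot"],s["opening"])
E
```

```text
pics
scene {'fx': 393.21941379959594, 'fy': 393.21941379959594, 'cx': 276.26219943031373, 'cy': 204.9333096133505, 'rvec': array([ 1.34034967,  2.450136  , -0.68021612]), 'tvec': array([ 0.3336094 , -0.37466647,  1.29410856])}
top {'fx': 433.2782832092793, 'fy': 433.2782832092793, 'cx': 283.5854006098905, 'cy': 199.66809887644013, 'rvec': array([ 2.14688756, -2.14314066,  0.13471236]), 'tvec': array([0.00269433, 0.59054411, 0.98253308])}
0.1 [[ 9.33119839e-01  3.59565204e-01 -4.78923966e-04]
 [ 3.59565510e-01 -9.33119339e-01  9.70832821e-04]
 [-9.78155132e-05 -1.07810791e-03 -9.99999414e-01]] 0.09391850507065197
```

View pics/scene0.png

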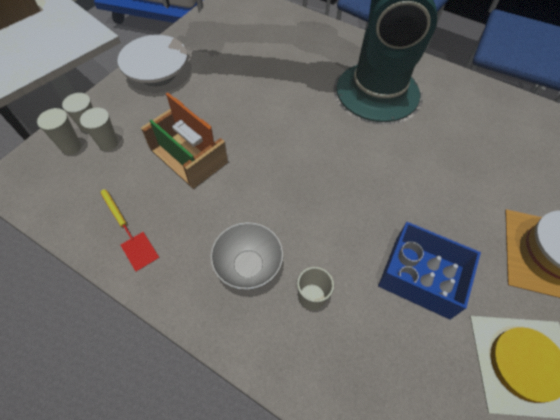

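View pics/top0.png

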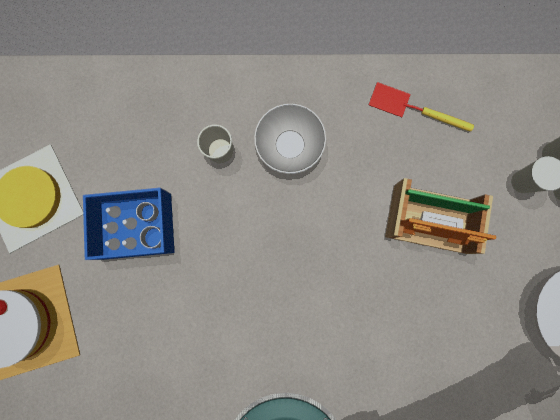

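The scene view shows the rack at (185,145), the bowl at (247,258), the cup at (315,287) and the box at (430,270). In the top view the rack is at (443,218) with the green board on its far side and the orange lid on its near side, and the box is at (129,224). I'll zoom in on the rack and measure the colour masks.

```bash
cat > h.py <<'E'
from rig import robot
import cv2,numpy as np
def cam(n):
    c=robot.camera_info(n);K=np.array([[c["fx"],0,c["cx"]],[0,c["fy"],c["cy"]],[0,0,1]])
    return K,cv2.Rodrigues(np.array(c["rvec"]))[0],np.array(c["tvec"]).ravel()
def ray(C,p,z):
    K,R,t=C;o=-R.T@t;d=R.T@np.linalg.solve(K,[p[0],p[1],1]);return o+d*(z-o[2])/d[2]
def proj(C,P):
    K,R,t=C;q=K@(R@np.asarray(P,float)+t);return q[:2]/q[2]
def mask(im,lo,hi):
    return cv2.inRange(cv2.cvtColor(im,cv2.COLOR_RGB2HSV),np.array(lo),np.array(hi))
def big(m):
    return max(cv2.findContours(m,cv2.RETR_EXTERNAL,cv2.CHAIN_APPROX_NONE)[0],key=cv2.contourArea)
E
python3 - <<'E'
from h import *
t=cv2.imread("pics/top0.png");s=cv2.imread("pics/scene0.png")
a=cv2.resize(t[170:265,380:505],(700,532),interpolation=cv2.INTER_CUBIC)
b=cv2.resize(s[85:195,130:240],(540,540),interpolation=cv2.INTER_CUBIC)
cv2.imwrite("pics/c1.png",a);cv2.imwrite("pics/c2.png",b)
rgb=t[:,:,::-1].copy();C=cam("top")
c=big(mask(rgb,(108,100,30),(128,255,255)));print(cv2.minAreaRect(c))
b=cv2.boxPoints(cv2.minAreaRect(c));P=[ray(C,p,.09) for p in b];print(np.round(P,4)); print(np.mean(P,0))
g=big(mask(rgb,(45,100,30),(80,255,255)));b=cv2.boxPoints(cv2.minAreaRect(g));print("board",b,np.round([ray(C,p,.112) for p in b],3))
o=mask(rgb,(5,190,60),(13,255,255));o[:, :350]=0
c=big(o);b=cv2.boxPoints(cv2.minAreaRect(c));print("lid",b,np.round([ray(C,p,.162) for p in b],3))
E
```

```text
((127.23823547363281, 223.5011444091797), (66.08193969726562, 90.82711029052734), 84.5596694946289)
[[0.5941 0.4662 0.09  ]
 [0.614  0.2618 0.09  ]
 [0.4663 0.2421 0.09  ]
 [0.4469 0.4423 0.09  ]]
[0.53031029 0.35309418 0.09      ]
board [[404.231   200.50809]
 [406.34286 189.1568 ]
 [489.4432  204.61734]
 [487.33133 215.96863]] [[ 0.579 -0.261  0.112]
 [ 0.604 -0.267  0.112]
 [ 0.57  -0.446  0.112]
 [ 0.545 -0.44   0.112]]
lid [[398.87527 230.80629]
 [401.52078 218.59615]
 [471.5659  233.7726 ]
 [468.92038 245.98274]] [[ 0.51  -0.234  0.162]
 [ 0.535 -0.241  0.162]
 [ 0.504 -0.382  0.162]
 [ 0.479 -0.376  0.162]]
```

View pics/c1.png

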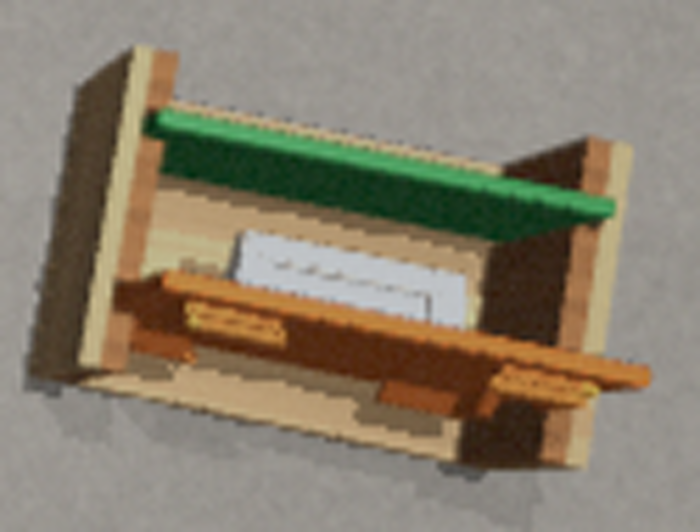

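The crop shows the lid's top edge running from about (409,219) to (496,237) in top-view pixels. The lugs face the robot and the pale handle faces the board, which is world +x. Next I compute poses and check whether the tilted lay-down is reachable.

```bash
cat >> h.py <<'E'
def nrm(v): return v/np.linalg.norm(v)
def tool(xl,b):
    """tool gripping the lid's top edge: xl horizontal unit = handle-facing heading; plate at angle b to table. returns R"""
    xl=nrm(np.r_[xl[:2],0]);up=np.array([0,0,1.])
    z=xl*np.cos(b)-up*np.sin(b)       # along -lid z
    y=xl*np.sin(b)+up*np.cos(b)       # lid x (handle)
    return np.c_[np.cross(y,z),y,z]
E
python3 - <<'E'
from h import *
C=cam("top")
L=ray(C,(409.1,219.1),.162);Rr=ray(C,(496.1,237.3),.162);print(L,Rr,np.linalg.norm(L-Rr),(L+Rr)/2)
w=nrm(L-Rr);xl=np.array([w[1],-w[0],0]);print("lidx",xl,np.arctan2(xl[1],xl[0]))
for n,p in(("bowl",(290,138)),("cup",(215,142))): print(n,ray(C,p,.065 if n=="bowl" else .09))
T=np.array([*((L+Rr)/2)[:2],.142]);
for s in(1,-1):
  R=tool(xl,np.pi/2)*np.array([s,s,1]);
  for dz in(0,.12,.2):print("grasp",s,dz,robot.ik(T+[0,0,dz],R))
for s in(1,-1):
 for b in(30,38,45):
  for az in(-30,-15,0,10,20):
   row=[]
   for r in(.35,.4,.45,.5,.55,.6):
    a=np.radians(az);u=np.array([np.cos(a),np.sin(a),0]);q=robot.ik(u*r+[0,0,.134*np.sin(np.radians(b))+.02],tool(u,np.radians(b))*np.array([s,s,1]))
    row.append('.' if q is None else 'O')
   print(s,b,az,''.join(row))
E
```

```text
[ 0.53365435 -0.25621767  0.162     ] [ 0.49662393 -0.43193327  0.162     ] 0.17957511014767635 [ 0.51513914 -0.34407547  0.162     ]
lidx [ 0.97850749 -0.20621128  0.        ] -0.20770143164138094
bowl [ 0.73347245 -0.01126791  0.065     ]
cup [0.71701344 0.16070877 0.09      ]
grasp 1 0 [ 0.77029535  0.51180533 -0.30888817  1.69315366  0.18213142  0.96490183
  0.18673957]
grasp 1 0.12 [ 0.7851616   0.39493283 -0.32658027  1.57639274  0.13322684  1.1922498
  0.2249623 ]
grasp 1 0.2 [ 0.7858058   0.34515749 -0.32933853  1.46497797  0.11238485  1.35002887
  0.24221622]
grasp -1 0 [ 0.34277489  0.50407427  0.26248457  1.70919937 -0.1548459   0.94863193
 -2.68473377]
grasp -1 0.12 [ 0.37918543  0.38039811  0.21142257  1.59159457 -0.08441928  1.17856159
 -2.74106289]
grasp -1 0.2 [ 0.40595949  0.32902437  0.17659516  1.47930708 -0.05836648  1.33840688
 -2.76257527]
1 30 -30 ....OO
1 30 -15 ....OO
1 30 0 ....OO
1 30 10 ....OO
1 30 20 ....OO
1 38 -30 ....OO
1 38 -15 ....OO
1 38 0 ....OO
1 38 10 ....OO
1 38 20 ....OO
1 45 -30 ...OOO
1 45 -15 ...OOO
1 45 0 ...OOO
1 45 10 ...OOO
1 45 20 ...OOO
-1 30 -30 ....OO
-1 30 -15 ....OO
-1 30 0 ....OO
-1 30 10 ....OO
-1 30 20 ....OO
-1 38 -30 ....OO
-1 38 -15 ....OO
-1 38 0 ....OO
-1 38 10 ....OO
-1 38 20 ....OO
-1 45 -30 ...OOO
-1 45 -15 ...OOO
-1 45 0 ...OOO
-1 45 10 ...OOO
-1 45 20 ...OOO
```

Run:
```python
from h import *
def inrect(P,c,a,hx,hy):
    d=P-c;ca,sa=np.cos(a),np.sin(a);return ((abs(d@[ca,sa])<hx)&(abs(d@[-sa,ca])<hy)).any()
def clear(P,m=.015):
    return not(inrect(P,np.array([.549,-.351]),-.208,.065+m,.1+m) or inrect(P,np.array([.53,.353]),.1,.08+m,.095+m) or (np.hypot(*(P-[.733,-.011]).T)<.085+m).any() or (np.hypot(*(P-[.717,.161]).T)<.045+m).any() or (np.hypot(*P.T)<.2).any())
b=np.radians(30);res=[]
A,B=np.meshgrid(np.linspace(-.04,.12,9),np.linspace(-.09,.09,7));Q=np.c_[A.ravel(),B.ravel()]
for x in np.arange(.3,.66,.05):
 for y in np.arange(-.2,.3,.05):
  for h in np.radians(np.arange(-180,180,20)):
   u=np.array([np.cos(h),np.sin(h)]);v=np.array([-u[1],u[0]]);c=np.array([x,y])
   if not clear(c+Q[:,:1]*u+Q[:,1:]*v):continue
   for s in(1,-1):
    q=robot.ik([x,y,.13*.5+.01],tool(u,b)*np.array([s,s,1]))
    if q is None: continue
    lim=np.array([[-2.81,2.81],[-.39,2.02],[-1.27,1.25],[.06,2.57],[-1.19,4.33],[.19,2],[-2.82,2.82]])
    mg=np.min(np.minimum(q-lim[:,0],lim[:,1]-q)); up=robot.ik([x,y,.2],tool(u,np.pi/2)*np.array([s,s,1]))
    res.append((mg,x,y,int(round(np.degrees(h))),s,up is not None,np.round(q,2)))
res.sort(key=lambda r:-r[0]);print(len(res))
for r in res[:25]:print(*r)
```

```text
1009
0.685482831436393 0.35 0.2499999999999999 140 -1 True [ 0.23  0.85 -0.54  1.88 -0.45  1.2  -0.67]
0.6735346490393772 0.39999999999999997 0.04999999999999993 120 -1 True [ 0.52  0.79 -0.3   1.88 -0.5   1.33 -0.49]
0.6729335050480076 0.35 0.1999999999999999 140 -1 True [ 0.28  0.83 -0.49  1.9  -0.42  1.26 -0.61]
0.671613662255719 0.35 0.1499999999999999 140 -1 True [ 0.34  0.81 -0.44  1.9  -0.38  1.31 -0.55]
0.6480606175736279 0.3 0.1999999999999999 160 -1 True [ 0.2   0.86 -0.57  1.88 -0.21  1.35 -0.61]
0.6365643923619402 0.35 0.09999999999999992 140 -1 True [ 0.38  0.81 -0.39  1.89 -0.34  1.36 -0.49]
0.6343154018787301 0.39999999999999997 0.09999999999999992 120 -1 True [ 0.46  0.79 -0.34  1.92 -0.56  1.26 -0.52]
0.6339106753822807 0.39999999999999997 -0.10000000000000003 100 -1 True [ 0.81  0.79 -0.22  1.85 -0.54  1.37 -0.45]
0.631871288666423 0.3 0.2499999999999999 160 -1 True [ 0.16  0.89 -0.64  1.85 -0.23  1.32 -0.69]
0.621459380469978 0.35 -0.10000000000000003 100 -1 True [ 0.86  0.76 -0.2   1.95 -0.51  1.34 -0.39]
0.6213999969090542 0.44999999999999996 0.04999999999999993 
[... 857 characters left out ...]
1 True [ 0.67  0.78 -0.25  1.89 -0.37  1.41 -0.39]
0.5841758737170453 0.35 -0.15000000000000002 100 -1 True [ 0.9   0.79 -0.18  1.86 -0.46  1.42 -0.39]
0.5826655021405052 0.35 0.04999999999999993 140 -1 True [ 0.43  0.8  -0.34  1.87 -0.3   1.42 -0.43]
0.5808983751852002 0.44999999999999996 -0.050000000000000044 100 -1 True [ 0.71  0.81 -0.26  1.82 -0.61  1.32 -0.52]
0.5776915555696636 0.49999999999999994 -0.10000000000000003 100 -1 True [ 0.72  0.88 -0.25  1.64 -0.57  1.42 -0.58]
0.5722746151130254 0.35 0.04999999999999993 120 -1 True [ 0.56  0.75 -0.31  2.   -0.49  1.28 -0.44]
0.571730809092478 0.49999999999999994 -0.050000000000000044 100 -1 True [ 0.67  0.86 -0.27  1.71 -0.62  1.35 -0.59]
```

Run:
```python
from h import *
xl=np.array([.9785,-.2062,0]);R=tool(xl,np.pi/2)*np.array([-1,-1,1])
robot.move_ptp([.515,-.344,.29],R)
C=cam("wrist");im=robot.grab_frame("wrist");cv2.imwrite("pics/w1.png",im[:,:,::-1]);np.savez("w1.npz",K=C[0],R=C[1],t=C[2],im=im)
print(robot.get_state()["time"],robot.get_state()["qpos"],proj(C,[.515,-.344,.162]))
```

```text
2.5417 [ 0.38921457  0.35924455  0.19892764  1.55591634 -0.0735887   1.23390443
 -2.74938384] [278.24874233 204.21274214]
```

View pics/w1.png

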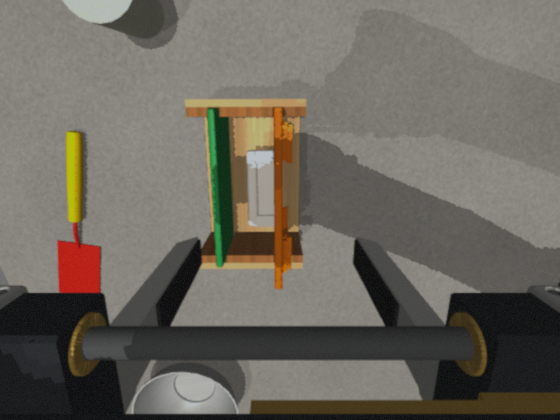

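The wrist view shows the lid's top edge upright from (279,108) to (279,288), midpoint (279,198). My prediction was (278,204), so the jaws are aligned and about 6 mm off along the width. I'll correct that and grasp.

Run:
```python
from h import *
d=np.load("w1.npz");p=ray((d["K"],d["R"],d["t"]),(279,198),.162);print(p)
robot.move_linear([p[0],p[1],.142],velocity=.12)
robot.gripper_to(0.0)
s=robot.get_state();print(s["opening"],s["force"],s["ee_pos"])
robot.move_linear([p[0],p[1],.262],velocity=.1)
s=robot.get_state();print(s["time"],s["opening"],s["force"],s["ee_pos"],s["qpos"])
cv2.imwrite("pics/s2.png",robot.grab_frame("scene")[:,:,::-1])
```

```text
[ 0.51304798 -0.34982386  0.162     ]
0.007385561260672697 [-0.08188579 -0.49070059 -0.03501812] [ 0.5130676  -0.34983441  0.14201553]
6.55 0.0077657392163146205 [-0.25378186 -0.15469525 -2.22646873] [ 0.51282627 -0.34964977  0.26129574] [ 0.39541562  0.38344219  0.20313758  1.58814939 -0.08165691  1.17944051
 -2.73380769]
```

View pics/s2.png

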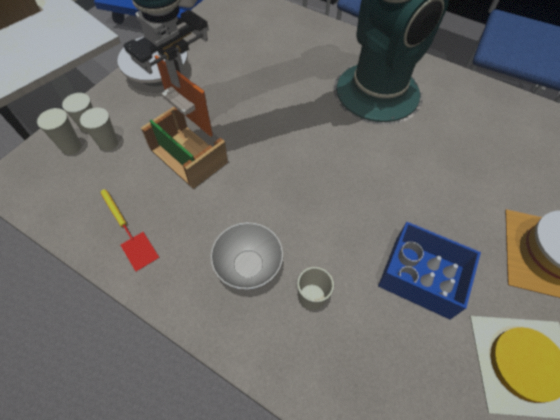

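The lid is held (opening 7.8 mm, about 2.2 N of weight), is clear of the rack, and the board has stayed put. Next I move it to the free area, tilt it, and touch down on the far edge.

Run:
```python
from h import *
h=np.radians(100);u=np.array([np.cos(h),np.sin(h),0]);S=np.array([-1,-1,1])
robot.move_linear([.513,-.35,.30],velocity=.15)
T=lambda b:tool(u,np.radians(b))*S
robot.move_ptp([.43,-.09,.30],T(80))
robot.move_ptp([.43,-.06,.13],T(30))
hit=robot.move_linear([.43,-.06,.062],velocity=.04,threshold=4)
s=robot.get_state();print(hit,s["time"],s["opening"],s["force"],s["ee_pos"],s["qpos"])
cv2.imwrite("pics/s3.png",robot.grab_frame("scene")[:,:,::-1])
```

```text
True 10.8667 0.007736124268638608 [ 0.16416073 -2.42771818  5.71397566] [ 0.4299313  -0.05983956  0.06827403] [ 0.58001443  0.79606757 -0.0386309   1.85651351 -0.70048122  1.38529164
 -0.38345119]
```

View pics/s3.png

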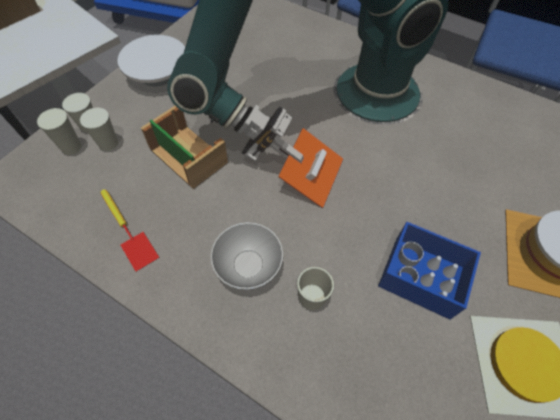

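The lid is tilted with its far edge on the table at about (330,200) and its handle up at (318,165). I open partway so the lid rests on the lower finger, slide the finger out, and let the lid settle.

Run:
```python
from h import *
h=np.radians(100);u=np.array([np.cos(h),np.sin(h),0]);z=np.array([0,0,1.])
robot.gripper_to(.06)
p=robot.get_state()["ee_pos"]
p=p-u*.045+z*.016;robot.move_linear(p,velocity=.15)
R=robot.get_state()["tool_rot"][:,2]; p=p-R*.06; robot.move_linear(p,velocity=.15)
xl=np.array([.9785,-.2062,0])
robot.move_ptp([.42,-.01,.28],tool(u,np.pi/2)*np.array([-1,-1,1]))
C=cam("wrist");im=robot.grab_frame("wrist");cv2.imwrite("pics/w4.png",im[:,:,::-1])
s=robot.get_state();print(s["time"],s["force"],s["ee_pos"],s["qpos"])
o=mask(im,(3,150,60),(16,255,255));c=big(o);r=cv2.minAreaRect(c);print(r)
b=cv2.boxPoints(r);P=np.array([ray(C,q,.0175) for q in b]);print(np.round(P,4),P.mean(0))
for i in(0,1):print(np.linalg.norm(P[i]-P[i+1]),nrm(P[i+1]-P[i]))
np.savez("w4.npz",K=C[0],R=C[1],t=C[2],im=im)
```

```text
14.1333 [-0.61924367 -0.32421581 -0.70704392] [ 0.41986009 -0.01065966  0.27898535] [ 0.09364121 -0.00921486 -0.13956151  2.01317124 -0.00245736  1.14023942
 -1.44234353]
((291.0, 177.0), (128.0, 114.0), 90.0)
[[ 0.4938  0.0586  0.0175]
 [ 0.5191 -0.0859  0.0175]
 [ 0.3467 -0.1273  0.0175]
 [ 0.3183  0.0346  0.0175]] [ 0.41944259 -0.02997976  0.0175    ]
0.14663621689841955 [ 0.17248316 -0.98501247  0.        ]
0.17731380241115816 [-0.97235789 -0.23349546  0.        ]
```

View pics/w4.png

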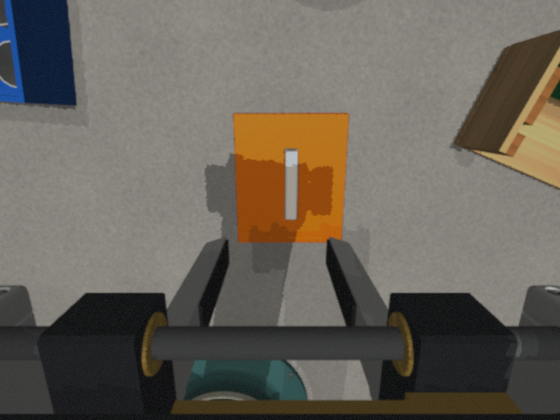

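The lid lies flat with its handle up. The plate spans (234–349, 113–241) and the handle runs vertically from (291,149) to (291,219), already aligned with the jaws. Now I grasp the handle, and I measure the box rim from above on the way.

Run:
```python
from h import *
d=np.load("w4.npz");C=(d["K"],d["R"],d["t"]);im=d["im"]
m=mask(im,(0,0,100),(180,60,255));w=np.zeros_like(m);w[125:235,265:320]=m[125:235,265:320]
r=cv2.boundingRect(big(w));print(r)
x0,y0,ww,hh=r;cx=x0+ww/2-.5
a=ray(C,(cx,y0),.0495);b=ray(C,(cx,y0+hh-1),.0495);c=(a+b)/2;v=nrm(b-a);print(a,b,np.linalg.norm(b-a),c,v)
R0=robot.get_state()["tool_rot"]
x=v*np.sign(v@R0[:,0]);zz=np.array([0,0,-1.]);R=np.c_[x,np.cross(zz,x),zz];print(R, R0)
robot.gripper_to(.06)
robot.move_ptp([c[0],c[1],.12],R)
print(robot.move_linear([c[0],c[1],.042],velocity=.08,threshold=5))
robot.gripper_to(0.0)
s=robot.get_state();print(s["opening"],s["force"],s["ee_pos"])
robot.move_linear([c[0],c[1],.25],velocity=.15)
s=robot.get_state();print(s["time"],s["opening"],s["force"],s["moment"],s["qpos"])
# box in top view
t=robot.grab_frame("top");cv2.imwrite("pics/t5.png",t[:,:,::-1])
cv2.imwrite("pics/c5.png",cv2.resize(t[170:280,60:330,::-1],(800,326),interpolation=cv2.INTER_CUBIC))
# box
for ang in(0,np.pi):
  y=np.array([-.1,1,0]);y=nrm(y)*np.cos(ang);RR=np.c_[y,np.cross(zz,y),zz]
  for h in(.117,.25):print(ang,h,robot.ik([.53,.353,h],RR))
```

```text
(285, 149, 13, 70)
[ 0.46435404 -0.02017501  0.0495    ] [ 0.37688098 -0.036601    0.0495    ] 0.08900196731939695 [ 0.42061751 -0.028388    0.0495    ] [-0.98282168 -0.18455771  0.        ]
[[ 0.98282168  0.18455771  0.        ]
 [ 0.18455771 -0.98282168  0.        ]
 [-0.          0.         -1.        ]] [[ 9.85011259e-01  1.72468413e-01 -2.73241603e-03]
 [ 1.72471223e-01 -9.85014210e-01  8.26696553e-04]
 [-2.54888958e-03 -1.28556855e-03 -9.99995925e-01]]
False
0.015733324305435507 [-0.2529608  -0.2575792   0.04292997] [ 0.4206265  -0.02836267  0.04199822]
18.4417 0.015533331999659512 [-0.69111305 -0.43131788 -3.13675002] [ 0.01092595 -0.06470825 -0.00092547] [ 0.11644112  0.02157539 -0.12357933  2.05301305  0.0029449   1.06837144
 -1.39360649]
0 0.117 [-0.32406576  0.58882911 -0.43013566  1.66003094  0.2874748   0.95587187
 -0.75781555]
0 0.25 [-0.2916182   0.45687995 -0.47480104  1.5406581   0.2183654   1.19702315
 -0.70500727]
3.141592653589793 0.117 [ 0.07730494  0.83239559 -1.08783197  1.64633443  0.79285104  1.1666137
  2.02981278]
3.141592653589793 0.25 [ 0.07761738  0.64749757 -1.0852297   1.52814396  0.58303958  1.32095462
  2.17094002]
```

View pics/c5.png

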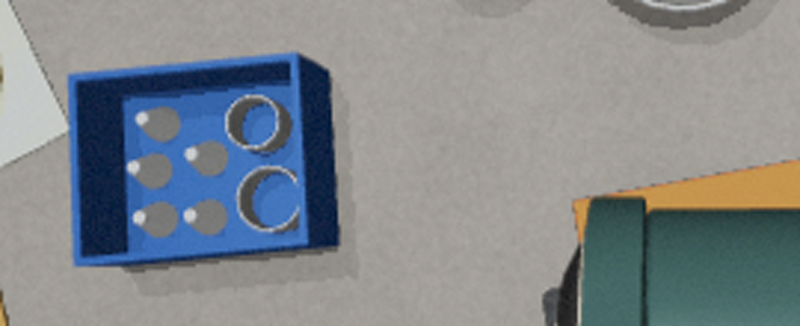

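The top view shows the outer rim corners at crop positions (69,74), (296,54), (308,244) and (76,266). I'll turn these into world points and cross-check against an enlarged scene view.

Run:
```python
from h import *
C=cam("top");S=cam("scene")
sc=800/270
P=np.array([ray(C,((x+.5)/sc-.5+60,(y+.5)/sc-.5+170),.09) for x,y in((69,74),(296,54),(308,244),(76,266))])
print(np.round(P,4),P.mean(0),[np.linalg.norm(P[i]-P[i-1]) for i in range(4)])
yv=nrm(P[0]-P[1]+P[3]-P[2]);xv=nrm(P[0]-P[3]+P[1]-P[2]);print(yv,xv,np.arctan2(-yv[0],yv[1]),np.arctan2(xv[1],xv[0]))
im=cv2.imread("pics/scene0.png")[215:325,370:490];cv2.imwrite("pics/c6.png",cv2.resize(im,(600,550),interpolation=cv2.INTER_CUBIC))
print([((proj(S,p)-[370,215]+.5)*5-.5).round(1) for p in P])
```

```text
[[0.5948 0.457  0.09  ]
 [0.6103 0.2838 0.09  ]
 [0.4663 0.2687 0.09  ]
 [0.4496 0.4421 0.09  ]] [0.53026295 0.36289514 0.09      ] [np.float64(0.14591010764019582), np.float64(0.1739240263259556), np.float64(0.14477093599944849), np.float64(0.1741879133468587)]
[-0.09284299  0.99568076  0.        ] [0.99470036 0.10281632 0.        ] 0.09297689425483575 0.10299833649446878
[array([481.6, 466.8]), array([ 88.5, 286.9]), array([184. ,  31.3]), array([552.9, 184.2])]
```

View pics/c6.png

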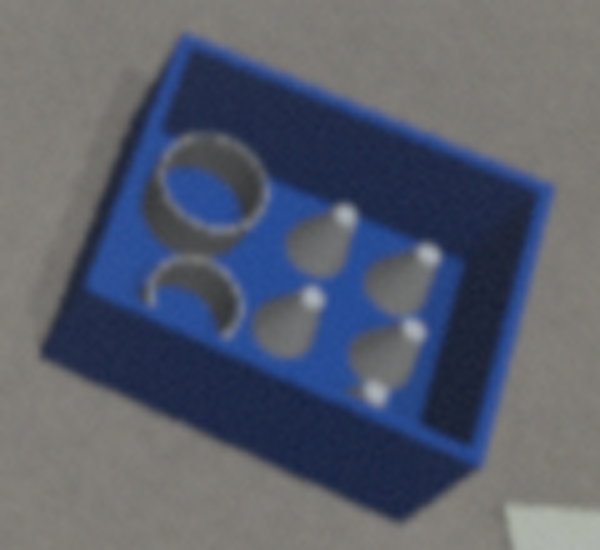

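The reprojection into the scene view agrees with the seen corners, at most 4 enlarged px off, which is under 2 mm. I place the lid at (0.530, 0.363) with yaw 0.098.

Run:
```python
from h import *
a=.098;y=np.array([-np.sin(a),np.cos(a),0]);zz=np.array([0,0,-1.]);R=np.c_[y,np.cross(zz,y),zz]
robot.move_ptp([.5303,.3629,.23],R)
robot.move_linear([.5303,.3629,.142],velocity=.1)
s=robot.get_state();print(s["opening"],s["force"],s["ee_pos"])
hit=robot.move_linear([.5303,.3629,.120],velocity=.02,threshold=4)
s=robot.get_state();print(hit,s["time"],s["opening"],s["force"],s["moment"],s["ee_pos"])
cv2.imwrite("pics/s7.png",cv2.resize(robot.grab_frame("scene")[170:350,330:530,::-1],(666,600),interpolation=cv2.INTER_CUBIC))
```

```text
0.01586631679132975 [-0.1561851  -0.34492727 -2.01904534] [0.53057378 0.36315912 0.14265739]
True 21.925 0.015492594806582955 [ 0.02073412 -1.35754916  6.06348675] [-0.26427751  0.12011103  0.00935784] [0.5301919  0.36284832 0.12253808]
```

View pics/s7.png

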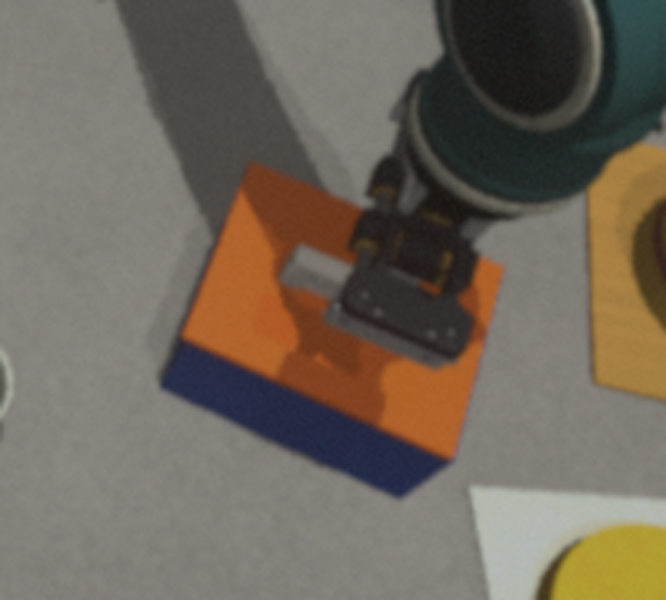

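Contact came at z = 0.1225, exactly the predicted closed height, and the picture shows the lid seated on the box. I release, retreat, and verify from above.

Run:
```python
from h import *
robot.gripper_to(.05)
robot.move_linear([.5303,.3629,.24],velocity=.1)
C=cam("wrist");im=robot.grab_frame("wrist")
robot.move_ptp([.4,-.1,.35],robot.get_state()["tool_rot"])
t=robot.grab_frame("top");s=robot.grab_frame("scene")
a=cv2.resize(t[170:280,60:210],(400,293));b=cv2.resize(s[200:310,360:510],(400,293))
cv2.imwrite("pics/f8.png",np.vstack([np.hstack([a,b]),cv2.resize(s[80:320,120:360],(800,300))])[:,:,::-1])
K=cam("top");o=mask(t,(3,120,50),(16,255,255));o[:, :75]=0;o[:,230:]=0;o[:165]=0;o[285:]=0
c=big(o);q=cv2.approxPolyDP(c,.04*cv2.arcLength(c,True),True)[:,0];P=np.array([ray(K,p,.098) for p in q]);print(np.round(P,4),P.mean(0))
b=cv2.boxPoints(cv2.minAreaRect(c));P=np.array([ray(K,p,.098) for p in b]);print("rect",np.round(P,4),P.mean(0))
st=robot.get_state();print(st["time"],st["force"])
```

```text
[[0.611  0.2759 0.098 ]
 [0.595  0.4531 0.098 ]
 [0.4528 0.4415 0.098 ]
 [0.4663 0.2634 0.098 ]] [0.53127331 0.35848622 0.098     ]
rect [[0.5969 0.4637 0.098 ]
 [0.6136 0.2756 0.098 ]
 [0.4646 0.2567 0.098 ]
 [0.4482 0.4408 0.098 ]] [0.53081303 0.35918356 0.098     ]
25.9583 [-1.54613582 -0.70914135  0.08193454]
```

View pics/f8.png

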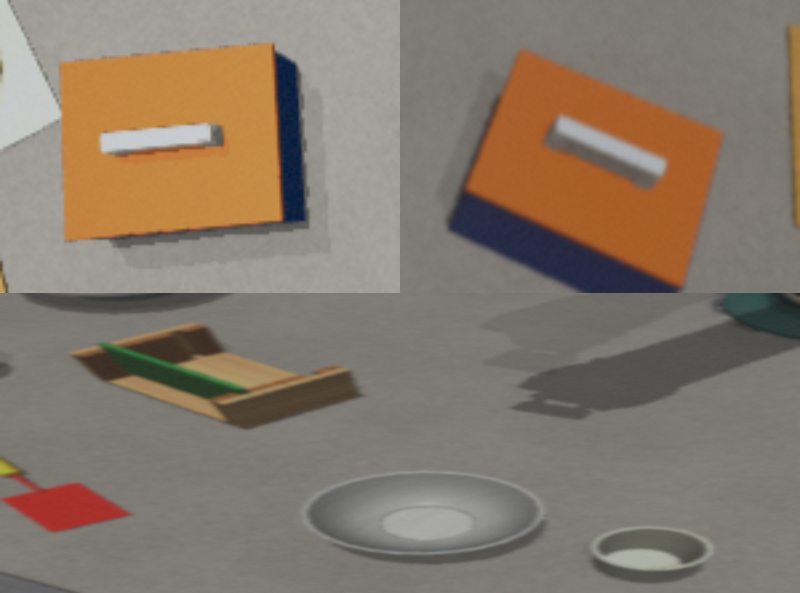

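The pictures show the lid closed flush on the box with its handle up and the gripper clear. The board is still in the rack, and the bowl and cup are unmoved.

```bash
python3 -c "
from rig import robot
robot.sign_off()"
```

```text
the job is handed in; nothing more can be done
```

The orange lid is on the blue box, handle up, and I handed the job in at about 26 s of the 61 s allowed. The sign-off gave no verdict.

I pinched the lid by its top edge and lifted it out of the rack. Then I tilted it onto its far edge and slid the lower finger out, so it settled flat on the table and was let go. I took it again by the handle and lowered it slowly onto the box.

What the last checks showed:
- **Closing height:** contact came at tool height 0.1225 m, which is where a fully closed lid should stop.
- **Centring:** the first top-view check put the lid centre about 4–5 mm from the box centre I had measured, mostly in y. Part of that is probably the plate's visible side edge. The limit is 10 mm.
- **Square to the box:** the lid's turn matches the box to about 0.01 rad. I did not measure its tilt, but it looks flush in both camera views.
- **Bystanders:** in the final scene picture the green board was still in its slot, and the bowl and cup looked unmoved. I checked these by eye only.
- **Wrist force:** it still read about 1.5 N sideways with the arm in free air, which I took for sensor drift.

No check failed.

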